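# Click the magnet holder onto its turntable post and load the bar magnet

### The job

Set up the magnet turntable: while the holder is still empty, slide its sleeve over the stand's post and press it straight down past the two sprung balls until it clicks and its foot is fully home on the shoulder. Then lay the red and green bar magnet flat into the holder's two end forks, the red half at the red end plate, setting it down rather than dropping it, and let go. Leave the compass, the spirit level, the brass weight and the inclinometer where they are.

Things in the scene. Friction and masses are not known exactly. Their poses are not given: they have to be found in the camera images.
- holder_grip (a point): Empty magnet holder, loose, upright on the table: aluminium sleeve (34 mm wide, 40 mm high, capped) carrying a black beam along its y (12 x 92 mm) with a fork at each end. Two flat black grip pads face +x and -x: 36 mm over both, 22 mm long, 5 to 37 mm above the foot; take it there from above, a finger each side of the beam. 60 to 130 g. Point: sleeve axis, 22 mm above the foot; z up.
- holder_foot (a point): Centre of the holder's underside, in the mouth of the bore. The bore is 18 mm wide for the lowest 14 mm, above that 26 mm wide up to 36 mm (where the balls spring out). Axes as for holder_grip.
- holder_seat (a point): Middle of the beam's top, where the magnet lies, 48 mm above the foot. Forks stand 29 to 43 mm out along y on each side: cheeks 19.5 mm apart, flared above, 11 mm high; end plates 86 mm apart, 10.5 mm high, the one at +y red, at -y green. Between the forks (58 mm) both sides are open for fingers, 8 mm down to the sleeve's cap.
- post_shoulder (a point): Stand, fixed: grey round foot (136 mm over its three brass levelling screws, 28 mm high), 29 mm column with a white degree circle (74 mm wide, top at 40 mm) and a 34 mm shoulder 70 mm above the table, from which the upright steel post rises. Point: centre of the shoulder's top, on the post's axis, where the holder's foot must sit; z up.
- post_tip (a point): Top of the post, 32 mm above the shoulder. The post is 16 mm thick; its upper 7 mm taper to 8 mm at the tip.
- ball_left (a joint): One of two 10 mm brass balls in opposite sides of the post, 18 mm above the shoulder, 2.5 mm proud. Value: how far it is pressed in, 0 = out, at most 0.0035 m. The sleeve presses each in about 1.5 mm to pass: 8 to 12 N down (the weight alone will not), then 4 to 6 N over 14 mm; in the last 4 mm they snap out inside it and draw it home.
- ball_right (a joint): The opposite ball, likewise.
- magnet_center (a point): Bar magnet, one half red, the other green, 81 mm long (its y), 15 mm wide (x), 11 mm high, lying flat on the table, about 85 g. This point is its centre, half-way up; z up. The red half is on its +y side.
- magnet_red (a point): Middle of the magnet's red half, 20 mm along +y from its centre.
- spirit_level_center (a point): Small light-grey spirit level, 14 x 80 x 14 mm, a bystander of the magnet's size; the point is its centre.
- pocket_compass: Black round pocket compass, 48 mm wide, 12 mm high, loose bystander; origin at its underside.
- slot_weight: Round slotted brass weight, 32 mm wide, 14 mm high, loose bystander; origin at its underside.
- inclinometer: Dip circle on a black T-foot, 142 x 196 x 129 mm, bystander at the left; origin at the middle of its underside.
- holder: The whole holder (origin as holder_foot).
- magnet: The whole magnet (origin in the middle of its underside).
Things that resemble listed ones, but are neither listed nor needed, are in the scene too. Of the things that look like the holder, take the one that is farthest from the robot's base at the start. Of the things that look like the magnet, the smaller one is meant.

How it is judged (in metres and radians):
On the way:
1. the empty holder is clicked home on the post: foot on the shoulder, both balls sprung out inside it, the magnet still clear of it (z of holder_foot in the frame of post_shoulder between -0.002 and 0.0025 m and horizontal distance between holder_foot and post_shoulder below 0.003 m and angle between holder_foot's own z axis and vertical below 0.06 rad and value of joint each of ball_left, ball_right below 0.001 m and distance between magnet_center and holder_seat above 0.03 m), for 0.2 s.
At the end, for the whole second after the job is handed in: Holder upright on the post, foot within 2.5 mm of the shoulder and 3 mm of its axis, both balls out (pressed in under 1 mm). Magnet flat in both forks, centre within 4 mm across, 5 mm along, 2.5 mm in height of its seat, red half at the red plate. Both released and at rest (z of holder_foot in the frame of post_shoulder between -0.002 and 0.0025 m and horizontal distance between holder_foot and post_shoulder below 0.003 m and angle between holder_foot's own z axis and vertical below 0.06 rad and value of joint each of ball_left, ball_right below 0.001 m and x of magnet_center in the frame of holder_seat between -0.004 and 0.004 m and y of magnet_center in the frame of holder_seat between -0.005 and 0.005 m and z of magnet_center in the frame of holder_seat between 0.003 and 0.008 m and y of magnet_red in the frame of holder_seat above 0.005 m and angle between magnet_center's own z axis and vertical below 0.08 rad and linear speed of each of holder, magnet below 0.02 m/s); the robot touches nothing.
It fails at once if a bystander (compass, spirit level, brass weight, inclinometer) is moved more than 2 cm (distance of any of spirit_level_center, pocket_compass, slot_weight, inclinometer from where it was at the start of the episode above 0.02 m).
It fails at once if the magnet is dropped from more than about 1 cm (contact force between magnet and anything else below 0.01 N and linear speed of magnet above 0.45 m/s).
It also fails if it takes over 61 s, if anything falls off the work surface, if the arm or the gripper's body presses on something with over 40 N, if the wrist force passes 120 N, or if a joint passes its speed limit or range.

### The arm

A 7-joint arm with a two-finger parallel gripper is mounted at the origin on a cart in front of the work surface, level with it; the furniture and walls round the work are solid. World frame = base frame: x ahead of the robot, y to its left, z up, the work surface at z = 0. Lengths are in mm, angles in rad, forces in N, time in s.
With the tool pointing down it reaches from about 350 to 900 mm from the base axis. Payload 8.1 kg.
Tool frame: the origin (TCP) lies at the very end of the fingers, on their centre line; the grasp point (between the pads) lies 19 mm behind it; x points along the fingers, y is the direction in which the jaws open and shut, and the axes are right-handed (so a half turn about x gives the same grasp; the last joint's range is limited). The gripper opens to 85 mm and grips with 20 to 120 N. Pads are 22 mm wide; open, the fingers measure 114 mm over their backs; the gripper's body (76 mm by 85 mm) begins 54 mm behind the grasp point. The pads swing forward as they close: fully open they stand 13 mm farther back than shut.
Start: joints at [-1.297, 0.434, 0.025, 1.573, -0.012, 1.134, -0.075], TCP at [229.994, 581.157, 231.323] pointing down, gripper open.
Joint ranges: [-2.62, 2.62], [-0.44, 2.09], [-1.27, 1.32], [0.08, 2.57], [-1.32, 4.46], [0.12, 2], [-2.74, 2.74]. Speed limits (rad/s): [2.22, 2.22, 3.01, 3.01, 3.14, 3.14, 3.14].

### API

Orientations are given as a rotation vector (axis times angle).
In Python, from cell import r gives the robot as it stands. The module is installed in compiled form; this text tells all that it offers.
- The arm moves only by the shell command python3 -m inch 'ROWS'. ROWS is a JSON object of lists of equal length, an entry for each row: "xyz": the shift along the tool's x, y, z in mm, a list of three; "delta_rot": the turn, a rotation vector about the tool's x, y, z in degrees, a list of three; "jaw": the closure, from 0 (fully open) to 1 (shut). In form: {"xyz": [[tx, ty, tz], ...], "delta_rot": [[ax, ay, az], ...], "jaw": [jaw, ...]}. A call has 1 to 10 rows; each row is the pose to reach, as a shift and turn from the pose measured when the call began, along the tool's axes at that moment; what a row does not reach only later rows make up. A row lasts 1/10 s, in which the tool goes at most 50 mm and 8.59 degrees, less where a joint would pass 70% of its speed; a pose out of reach is approached as far as the arm can. A call with a gripper value outside its range is refused whole. The fingers move at their own pace and stop on an object; the grip force is fixed at half the most. Time passes only in rows, so rows that repeat a pose let the fingers close. It gives the time, the measured TCP pose, the force and the opening at its end, in the units of the state.
- r.read_state(): the state, without advancing time (a new reading comes with each control period).
- r.capture(name): name is "scene" or "top"; returns (picture, depth): 420x560x3 uint8, red, green, blue; 420x560 float32, mm along the optical axis (not along the pixel's ray), 0 where there is no reading.
- r.get_calibration(name): a dict with "fx", "fy", "cx", "cy" (pixels), "camera_from_world" (4x4, takes a point from world to camera coordinates). Camera axes: x right, y down, z forward; pixel columns grow to the right and rows downward; lengths in mm; the calibration is good to about 2 mm. A picture is of the moment at which its call begins. get_calibration takes no time and is no camera call.
- r.job_done(): hands the job in, once; it reports no verdict.
The state is a dict: "time": time; "qpos": joint angles; "joint_velocities": joint speeds; "tau": joint torques, N m; "eef_pos": TCP position; "eef_rot": TCP orientation; "ft_force": force on the tool from outside, world axes, zero at the start; "ft_torque": the same for the moment, N m; "finger_gap": finger opening in mm.
Only numpy, scipy, OpenCV 4.12 (cv2) and the standard library are available. Lean on these libraries where they do the work, as an engineer would, in place of code of your own. Each camera call takes 0.05 s, during which the arm holds its last target. There are 200 camera calls.

## Working session

There is one attempt and no reset: what is moved stays moved. The work goes in short steps, Python scripts to look and compute and a shell command to move; the robot and the scene stay as the last step left them, time stands still between calls to the robot, and variables do not carry over. Pictures are saved under pics/ and viewed, about 8 in all and at most 12, crops included, and the job is handed in when it is done.

```bash
mkdir -p pics; cat > h.py <<'E'
import numpy as np, cv2
from cell import r
from scipy.spatial.transform import Rotation as R
def snap(n,f):
    im,d=r.capture(n); cv2.imwrite(f'pics/{f}.png',im[:,:,::-1]); np.savez(f'pics/{f}.npz',im=im,d=d,**{k:v for k,v in r.get_calibration(n).items()}); return im,d
def ray(c,u,v,z):
    T=np.array(c['camera_from_world']);Ri=T[:3,:3].T;o=-Ri@T[:3,3]
    w=Ri@np.array([(u-c['cx'])/c['fx'],(v-c['cy'])/c['fy'],1.]);return o+w*(z-o[2])/w[2]
def proj(c,p):
    T=np.array(c['camera_from_world']);q=T[:3,:3]@np.asarray(p)+T[:3,3];return np.array([c['fx']*q[0]/q[2]+c['cx'],c['fy']*q[1]/q[2]+c['cy']])
def cloud(c,d):
    T=np.array(c['camera_from_world']);v,u=np.mgrid[:d.shape[0],:d.shape[1]]
    q=np.stack([(u-c['cx'])/c['fx']*d,(v-c['cy'])/c['fy']*d,d],-1);return (q-T[:3,3])@T[:3,:3]
def st():
    s=r.read_state();print('t',s['time'],'p',np.round(s['eef_pos'],1),'F',np.round(s['ft_force'],1),'gap',s['finger_gap']);print(np.round(R.from_rotvec(s['eef_rot']).as_matrix(),3).tolist());return s
E
python3 - <<'E'
from h import *
st()
for n in('scene','top'):
    snap(n,n+'0');c=r.get_calibration(n);T=np.array(c['camera_from_world']);print(n,c['fx'],-T[:3,:3].T@T[:3,3],T[:3,:3].round(2).tolist())
E
```

```text
t 0.0 p [229.8 580.7 230.5] F [-0.4  0.1 -0.2] gap 85.0959541200787
[[-0.0, 0.368, 0.93], [-0.002, 0.93, -0.368], [-1.0, -0.002, 0.0]]
scene 514.5540941718407 [  71.74907855 -639.931409   1113.20815945] [[0.85, -0.52, 0.02], [-0.39, -0.66, -0.64], [0.35, 0.54, -0.77]]
top 502.91765498569754 [ 302.52229529   71.62425354 1446.52540696] [[0.03, -1.0, 0.01], [-0.98, -0.03, -0.18], [0.18, -0.0, -0.98]]
```

View pics/scene0.png

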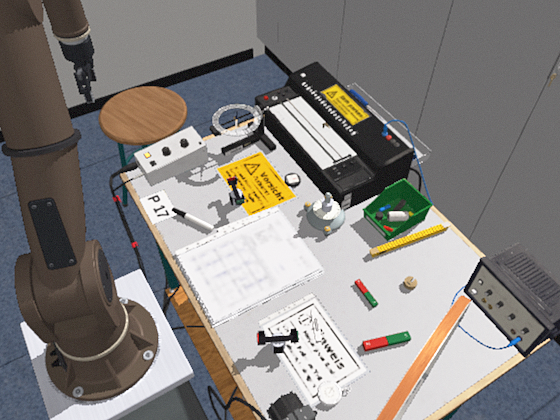

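View pics/top0.png

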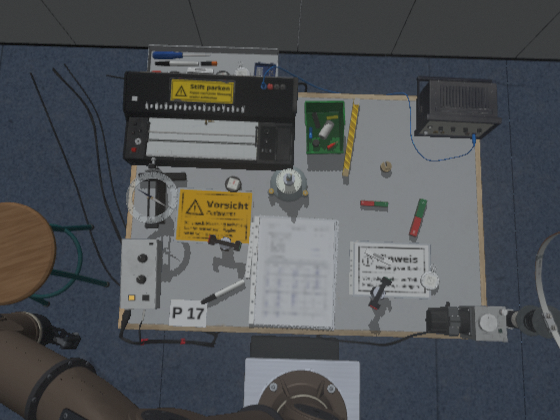

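```bash
python3 - <<'E'
from h import *
im=cv2.imread('pics/top0.png')
a=cv2.resize(im[155:265,175:315],None,fx=4,fy=4,interpolation=2)  # 560x440
s=cv2.imread('pics/scene0.png');b=cv2.resize(s[165:255,210:350],None,fx=4,fy=4,interpolation=2)
a=cv2.resize(a,(400,314));b=cv2.resize(b,(400,257))
m=cv2.resize(im[185:245,350:430],(400,300),interpolation=2);m2=cv2.resize(s[270:360,340:420],(300,286))
o=np.zeros((600,800,3),np.uint8);o[:314,:400]=a;o[:257,400:]=b;o[314:600,:381]=cv2.resize(m,(381,286));o[314:600,400:700]=m2
cv2.imwrite('pics/c1.png',o)
for n,x in(('top',im),('scene',s)):
    c=r.get_calibration(n);h=cv2.cvtColor(x,cv2.COLOR_BGR2HSV)
    P=cloud(c,np.load(f'pics/{n}0.npz')['d'])
    for nm,lo,hi in(('red',(0,140,60),(8,255,255)),('red2',(172,140,60),(180,255,255)),('green',(40,100,30),(90,255,255))):
        k,l,S,C=cv2.connectedComponentsWithStats(cv2.inRange(h,lo,hi))
        for i in range(1,k):
            if S[i,4]>5: print(n,nm,S[i,4],C[i].round(1),np.median(P[l==i],0).round(0), ray(c,*C[i],11)[:2].round(1))
E
```

```text
top red 21 [330.2 145.2] [767. -69.   9.] [767.5 -69.5]
top red 17 [133.4 149.5] [711. 486.  95.] [736.9 513.3]
top red 28 [368.8 203. ] [ 596. -184.    8.] [ 595.6 -184. ]
top red 75 [416.1 224.3] [ 537. -320.   13.] [ 536.7 -320.7]
top red2 13 [143.6 339.6] [187. 455. -46.] [191.6 441.1]
top red2 15 [182.5 341.5] [ 175.  366. -162.] [189.6 333.4]
top green 626 [320.  127.6] [820. -24.   6.] [821.4 -38.3]
top green 70 [323.6 116.2] [863. -48.   2.] [857.8 -48.8]
top green 81 [420.8 208.7] [ 582. -334.   14.] [ 583.  -335.2]
top green 26 [379.  203.2] [ 596. -213.   11.] [ 596.1 -213.8]
scene red 16 [265.5  97.5] [716. 487.  92.] [767.6 577.9]
scene red 26 [388.4 137.2] [893. 110. 141.] [1003.3  210.6]
scene red 8 [231.9 179. ] [478. 268.  52.] [493.8 302.2]
scene red 29 [387.7 228. ] [772. -74.  10.] [771.9 -72.7]
scene red 83 [360.9 286.4] [ 599. -182.   10.] [ 598.7 -182. ]
scene red 13 [257.8 336.9] [ 305. -184.   50.] [ 313.3 -167.2]
scene red 223 [375.2 343.4] [ 535. -321.   14.] [ 535.8 -320.1]
scene red2 9 [230.6 178.2] [473. 269.  55.] [491.9 306.9]
scene red2 29 [116.4 198.5] [188. 457. -49.] [180.7 400.4]
scene red2 27 [134.1 244.1] [ 180.  363. -162.] [165.7 226.3]
scene green 14 [123.1 163.1] [ 320. 1024. -467.] [245.5 523.8]
scene green 1877 [398.8 206.6] [841. -34.  31.] [846.8 -29.3]
scene green 8 [124.2 195.2] [ 285. 1039. -667.] [203.7 401. ]
scene green 19 [239.9 201.4] [456. 180.  56.] [473.1 214.6]
scene green 38 [164.1 264.9] [ 259.  425. -418.] [207.1 126.2]
scene green 83 [370.  298.9] [ 597. -221.   10.] [ 596.7 -221.7]
scene green 8 [297.  334.5] [ 380. -228.   59.] [ 393.9 -208.8]
scene green 201 [397.8 338.1] [ 587. -338.   15.] [ 588.8 -336.7]
scene green 6 [449.3 416.8] [ 883. -461. -693.] [ 567.5 -530.6]
```

View pics/c1.png

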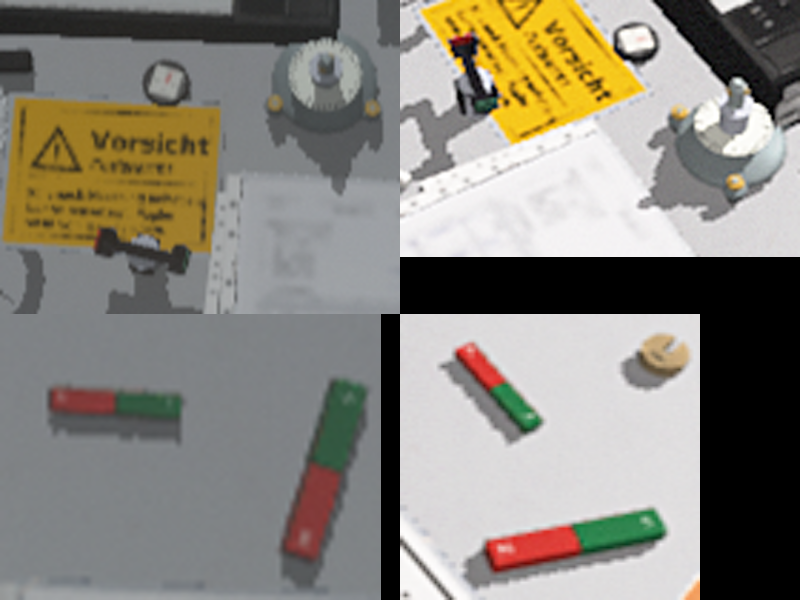

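```bash
python3 - <<'E'
from h import *
for n in('top','scene'):
    z=np.load(f'pics/{n}0.npz');c=r.get_calibration(n);P=cloud(c,z['d']).reshape(-1,3);im=z['im'].reshape(-1,3)
    def sel(x,y,rad,lo,hi): return P[(np.hypot(P[:,0]-x,P[:,1]-y)<rad)&(P[:,2]>lo)&(P[:,2]<hi)]
    Q=sel(467,224,70,38,75);rc=cv2.minAreaRect(Q[:,:2].astype(np.float32))
    print(n,'holder',len(Q),rc,np.percentile(Q[:,2],[5,50,95]).round(1))
    # stand
    for lo,hi in((34,46),(64,76),(85,110)):
        S=sel(611,28 if n=='top' else 28,110,lo,hi)
        if len(S)>3: print(' stand',lo,len(S),S.mean(0).round(1),S[:,:2].min(0).round(1),S[:,:2].max(0).round(1))
    M=sel(597,-202,60,7,16);print(' mag',len(M),cv2.minAreaRect(M[:,:2].astype(np.float32)),M[:,2].mean())
    m=((P[:,2]>6)&(P[:,2]<24)&(P[:,0]>250)&(P[:,0]<950)&(abs(P[:,1])<560)).reshape(420,560).astype(np.uint8)
    k,l,S,C=cv2.connectedComponentsWithStats(m)
    for i in range(1,k):
        if S[i,4]>30:
            q=P[(l==i).ravel()];print('  blob',S[i].tolist(),q.mean(0).round(0),im[(l==i).ravel()].mean(0).round())
E
```

```text
top holder 276 ((461.8689880371094, 227.12034606933594), (92.5006103515625, 34.892333984375), 77.53047943115234) [39.7 48.4 59.3]
 stand 34 385 [646.5  54.4  39.7] [611.7  16.1] [687.6 109.3]
 stand 64 98 [654.1  59.5  69.7] [630.4  36.9] [686.1 108.7]
 stand 85 139 [685.8  62.2  90. ] [637.   41.5] [717.2  97.6]
 mag 113 ((604.0845336914062, -201.36105346679688), (78.53326416015625, 70.70744323730469), 77.86354064941406) 10.466450268105877
  blob [342, 98, 18, 79, 461] [ 791. -129.   15.] [138. 119.  59.]
  blob [306, 109, 35, 20, 167] [860. -40.  13.] [37. 48. 39.]
  blob [326, 116, 12, 4, 32] [855. -72.  10.] [87. 89. 39.]
  blob [309, 127, 4, 12, 31] [804.  -9.  11.] [ 39.  72. 106.]
  blob [318, 126, 16, 16, 45] [799. -55.  17.] [68. 75. 69.]
  blob [414, 130, 58, 10, 197] [ 806. -408.   15.] [62. 63. 66.]
  blob [312, 139, 7, 9, 45] [771. -24.  16.] [52. 56. 52.]
  blob [380, 162, 12, 11, 89] [ 705. -233.   13.] [105.  97.  81.]
  blob [156, 165, 153, 37, 670] [647. 110.  17.] [84. 88. 89.]
  blob [163, 173, 23, 9, 148] [658. 382.  17.] [49. 49. 48.]
  blob [225, 176, 16, 18, 2
[... 1729 characters left out ...]
86] [806. -61.  18.] [122. 124. 116.]
  blob [368, 222, 82, 35, 614] [ 795. -133.   16.] [214. 181.  58.]
  blob [383, 226, 10, 6, 34] [769. -74.  11.] [149.  68.  41.]
  blob [403, 277, 14, 13, 124] [ 708. -237.   13.] [169. 145. 110.]
  blob [354, 279, 24, 29, 196] [ 598. -202.   10.] [118.  91.  66.]
  blob [463, 288, 51, 54, 396] [ 810. -404.   16.] [85. 84. 87.]
  blob [309, 309, 12, 34, 208] [ 442. -212.   14.] [223. 221. 220.]
  blob [362, 331, 49, 21, 477] [ 559. -328.   14.] [125.  89.  63.]
  blob [513, 343, 15, 15, 92] [ 807. -505.   16.] [83. 79. 80.]
  blob [270, 345, 15, 9, 49] [ 332. -220.   15.] [79. 78. 80.]
  blob [317, 381, 34, 26, 520] [ 380. -359.   14.] [233. 231. 230.]
```

```bash
python3 - <<'E'
from h import *
A=[]
for n in('top','scene'):
    z=np.load(f'pics/{n}0.npz');c=r.get_calibration(n);P=cloud(c,z['d']).reshape(-1,3);im=z['im'].reshape(-1,3).astype(int)
    S=P[(np.hypot(P[:,0]-650,P[:,1]-53)<26)&(abs(P[:,2]-70.5)<2.5)]
    print(n,'shoulder',len(S),cv2.minEnclosingCircle(S[:,:2].astype(np.float32)),S.mean(0))
    S=P[(np.hypot(P[:,0]-650,P[:,1]-53)<45)&(abs(P[:,2]-40)<2)]
    print('disc',len(S),cv2.minEnclosingCircle(S[:,:2].astype(np.float32)),np.percentile(S[:,:2],[1,99],axis=0))
    S=P[(np.hypot(P[:,0]-650,P[:,1]-53)<20)&(P[:,2]>78)&(P[:,2]<110)];print('post',len(S),S.mean(0),S[S[:,2]>97].mean(0))
    for y in(20,40,60,80,100):
        q=P[(abs(P[:,1]-y)<8)&(P[:,0]>678)&(P[:,0]<800)&(P[:,2]>60)];print('rec',y,q[:,0].min().round(),[ (x,q[abs(q[:,0]-x)<10][:,2].max().round()) for x in(690,710,740,770) if (abs(q[:,0]-x)<10).any()])
    H=P[(np.hypot(P[:,0]-463,P[:,1]-225)<60)];I=im[(np.hypot(P[:,0]-463,P[:,1]-225)<60)]
    b=H[(H[:,2]>45)&(H[:,2]<51)];d=np.linalg.svd(b[:,:2]-b[:,:2].mean(0))[2][0];print('beam',len(b),b.mean(0),np.degrees(np.arctan2(*(d*np.sign(d[1]))[::-1])),np.percentile((b[:,:2]-b[:,:2].mean(0))@d,[0,100]))
    t=H[(H[:,2]>55)];d=d*np.sign(d[1]);e=(t[:,:2]-[463,225])@d;print('forks',len(t),t[e>0].mean(0),t[e<0].mean(0),e.min(),e.max())
    k=H[abs(H[:,2]-40)<2];e=k[:,:2]-[463,225];print('cap',len(k),k.mean(0),np.percentile(e@d,[3,97]),np.percentile(e@[d[1],-d[0]],[3,97]))
    M=P[(np.hypot(P[:,0]-597,P[:,1]+202)<46)&(abs(P[:,2]-11)<1.7)];print('mag',len(M),cv2.minAreaRect(M[:,:2].astype(np.float32)),M.mean(0))
E
```

```text
top shoulder 35 ((647.2484130859375, 53.215633392333984), 16.834115982055664) [642.93795144  49.99241863  70.21227976]
disc 202 ((650.2703857421875, 55.08140563964844), 40.04732894897461) [[612.29769429  18.6296207 ]
 [682.68122015  87.87452145]]
post 36 [644.88564566  52.77735062  95.19236158] [645.5435228   53.13089947 101.89991214]Traceback (most recent call last):
  File "<stdin>", line 11, in <module>
    return umr_minimum(a, axis, None, out, keepdims, initial, where)
ValueError: zero-size array to reduction operation minimum which has no identity
```

```bash
python3 - <<'E'
from h import *
for n in('top','scene'):
    z=np.load(f'pics/{n}0.npz');c=r.get_calibration(n);P=cloud(c,z['d']).reshape(-1,3)
    S=P[(np.hypot(P[:,0]-648,P[:,1]-53)<22)&(abs(P[:,2]-70.5)<2)]
    print(n,'shoulder',len(S),cv2.minEnclosingCircle(S[:,:2].astype(np.float32)))
    S=P[(np.hypot(P[:,0]-648,P[:,1]-53)<41)&(abs(P[:,2]-40)<1.5)];print('disc',cv2.minEnclosingCircle(S[:,:2].astype(np.float32)))
    S=P[(np.hypot(P[:,0]-648,P[:,1]-53)<20)&(P[:,2]>78)&(P[:,2]<110)];print('post',len(S),S.mean(0),S[S[:,2]>97].mean(0))
    q=P[(P[:,1]>-60)&(P[:,1]<160)&(P[:,0]>675)&(P[:,0]<800)&(P[:,2]>60)]
    for x in(685,700,720,740,770):
        w=q[abs(q[:,0]-x)<8]
        if len(w): print(' rec',x,len(w),w[:,1].min().round(),w[:,2].max().round())
    H=P[(np.hypot(P[:,0]-463,P[:,1]-225)<60)]
    b=H[(H[:,2]>45)&(H[:,2]<51)];d=np.linalg.svd(b[:,:2]-b[:,:2].mean(0))[2][0];d*=np.sign(d[1]);print('beam',len(b),b.mean(0),np.degrees(np.arctan2(d[1],d[0])))
    t=H[(H[:,2]>55)];e=(t[:,:2]-[463,225])@d;print('forks',len(t),t[e>0].mean(0),t[e<0].mean(0),e.min(),e.max())
    k=H[abs(H[:,2]-40)<2];e=k[:,:2]-[463,225];print('cap',len(k),k.mean(0),np.percentile(e@d,[3,97]),np.percentile(e@[d[1],-d[0]],[3,97]))
    M=P[(np.hypot(P[:,0]-597,P[:,1]+202)<46)&(abs(P[:,2]-11)<1.7)];print('mag',len(M),cv2.minAreaRect(M[:,:2].astype(np.float32)),M.mean(0))
E
```

```text
top shoulder 33 ((647.2484130859375, 53.215633392333984), 16.834115982055664)
disc ((646.6646118164062, 52.772438049316406), 36.7222785949707)
post 36 [644.88564566  52.77735062  95.19236158] [645.5435228   53.13089947 101.89991214]
 rec 685 235 41.0 99.0
 rec 700 232 42.0 99.0
 rec 720 227 42.0 96.0
 rec 740 230 42.0 102.0
 rec 770 228 40.0 103.0
beam 124 [462.9640094  228.10101423  48.0798622 ] 77.40570946698091
forks 46 [469.46361369 263.01768656  58.20618231] [453.75853658 187.72188033  58.63024315] -44.44797318868601 46.992903504644254
cap 40 [460.46744068 226.31095128  40.21933098] [-38.84462386  39.08690329] [-18.76507878  15.74279507]
mag 49 ((594.8101196289062, -199.032958984375), (15.015016555786133, 76.23046875), 1.5561962127685547) [ 594.36877688 -196.27724817   10.9720718 ]
scene shoulder 40 ((648.9439697265625, 49.138790130615234), 16.794687271118164)
disc ((651.1810913085938, 50.372161865234375), 38.3130989074707)
post 50 [647.45103778  47.85986263  92.62424658] [648.5213281   49.05533882 100.70590866]
 rec 685 245 37.0 92.0
 rec 700 220 33.0 94.0
 rec 720 200 34.0 92.0
 rec 740 223 37.0 99.0
 rec 770 211 36.0 101.0
beam 109 [466.15356522 226.76958561  47.69239548] 77.87541049718104
forks 47 [474.90516903 261.69893328  57.9444245 ] [456.95844798 184.04884596  57.84143688] -49.73368859740614 47.36480836550256
cap 38 [460.41202382 223.05008023  39.82716428] [-42.48232058  32.79975444] [-15.05220006  16.23289605]
mag 106 ((597.2095947265625, -200.58682250976562), (81.37947082519531, 16.620532989501953), 88.7626953125) [ 597.53466093 -199.55725723   10.83841994]
```

```bash
cat >> h.py <<'E'
def go(p,jaw):
    "delta to world p with tool straight down, jaw axis at angle jaw deg (mod 180)"
    s=st();M=R.from_rotvec(s['eef_rot']).as_matrix();best=None
    for a in(jaw,jaw+180):
        y=np.array([np.cos(np.radians(a)),np.sin(np.radians(a)),0]);x=np.array([0,0,-1.]);G=np.stack([x,y,np.cross(x,y)],1)
        v=R.from_matrix(M.T@G).as_rotvec(degrees=True)
        if best is None or np.linalg.norm(v)<np.linalg.norm(best): best=v
    print('xyz',(M.T@(np.array(p)-s['eef_pos'])).round(2),'rot',best.round(2),'q',np.round(s['qpos'],2))
E
python3 -c "
from h import *
go((463.5,224.5,150),-12.4)
P=cloud(r.get_calibration('top'),np.load('pics/top0.npz')['d']).reshape(-1,3)
for lo,hi in((20,50),(50,80),(80,105)):
    q=P[(P[:,1]>92)&(P[:,1]<200)&(P[:,2]>lo)&(P[:,2]<hi)&(P[:,0]>600)];print(np.percentile(q[:,0],[0,2,10]))
"
```

```text
t 0.1 p [229.9 580.7 230.6] F [ 0.2 -0.9 -0. ] gap 85.61008660965145
[[-0.0, 0.368, 0.93], [-0.001, 0.93, -0.368], [-1.0, -0.001, 0.0]]
xyz [  80.99 -245.15  348.32] rot [8.081e+01 6.000e-02 6.000e-02] q [-1.3   0.44  0.02  1.57 -0.01  1.13 -0.08]
[608.61595481 613.80610599 619.72942297]
[682.44333693 683.66464913 685.13668461]
[683.43122837 685.14210505 692.36999058]
```

```bash
python3 -m inch '{"xyz":[[80,-245,348],[80,-245,348],[80,-245,348],[80,-245,348],[80,-245,348],[80,-245,348],[80,-245,348],[80,-245,348],[80,-245,348],[80,-245,348]],"delta_rot":[[80.8,0,0],[80.8,0,0],[80.8,0,0],[80.8,0,0],[80.8,0,0],[80.8,0,0],[80.8,0,0],[80.8,0,0],[80.8,0,0],[80.8,0,0]],"jaw":[0,0,0,0,0,0,0,0,0,0]}'; python3 -c "
from h import *
go((463.5,224.5,60),-12.4)"
```

```text
time: 1.1
eef_pos: [465.3, 219.1, 150.3]
eef_rot: [1.373, 1.088, -1.378]
ft_force: [0.3, 0.2, 0.3]
finger_gap: 85.4
t 1.1 p [465.3 219.1 150.3] F [0.3 0.2 0.3] gap 85.38905199721471
[[-0.0, 0.974, -0.228], [-0.004, -0.228, -0.974], [-1.0, 0.001, 0.004]]
xyz [90.3  -3.08 -5.25] rot [-0.77  0.24 -0.04] q [-0.88  0.36  0.44  1.97 -0.2   0.86 -0.57]
```

```bash
python3 -m inch '{"xyz":[[40,-3,-5],[80,-3,-5],[80,-3,-5],[110,-3,-5],[135,-3,-5],[143.5,-3,-5],[143.5,-3,-5]],"delta_rot":[[-0.8,0.2,0],[-0.8,0.2,0],[-0.8,0.2,0],[-0.8,0.2,0],[-0.8,0.2,0],[-0.8,0.2,0],[-0.8,0.2,0]],"jaw":[0,0,0,0,0,0,0]}'; python3 -c "
from h import *
go((463.5,224.5,6),-12.4);snap('scene','s1');im=cv2.imread('pics/s1.png');cv2.imwrite('pics/s1c.png',cv2.resize(im[110:260,150:350],None,fx=4,fy=4,interpolation=2))"
```

```text
time: 1.8
eef_pos: [463.4, 224.0, 7.1]
eef_rot: [1.365, 1.098, -1.367]
ft_force: [0.0, 0.7, -0.0]
finger_gap: 85.8
t 1.8 p [463.4 224.    7.1] F [ 0.   0.7 -0. ] gap 85.78468685086519
[[-0.0, 0.977, -0.214], [-0.001, -0.214, -0.977], [-1.0, -0.0, 0.001]]
xyz [ 1.09 -0.04 -0.53] rot [0.03 0.08 0.01] q [-0.79  0.58  0.32  2.07 -0.34  0.54 -0.44]
```

View pics/s1c.png

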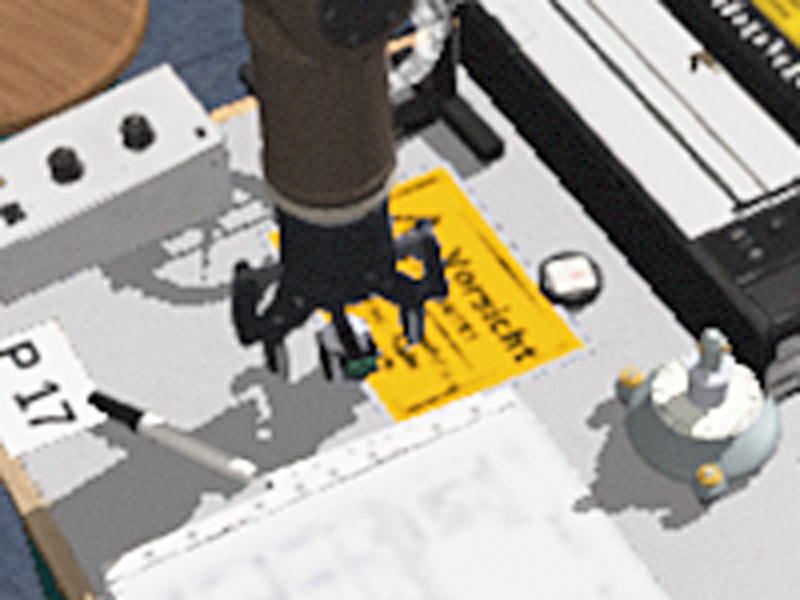

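The crop shows the gripper straddling the holder, with the green end visible between the open fingers at crop (360,360) and the stand clear at (705,370). I'll close and lift.

```bash
python3 -m inch '{"xyz":[[0,0,0],[0,0,0],[0,0,0],[0,0,0],[0,0,0],[0,0,0],[0,0,0],[0,0,0],[0,0,0],[0,0,0]],"delta_rot":[[0,0,0],[0,0,0],[0,0,0],[0,0,0],[0,0,0],[0,0,0],[0,0,0],[0,0,0],[0,0,0],[0,0,0]],"jaw":[0.3,0.6,1,1,1,1,1,1,1,1]}'; python3 -c "
from h import *
go((463.5,224.5,150),-12.4)"
```

```text
time: 2.85
eef_pos: [464.4, 224.5, 8.7]
eef_rot: [1.368, 1.098, -1.365]
ft_force: [-1.7, 0.0, 9.8]
finger_gap: 35.0
t 2.85 p [464.4 224.5   8.7] F [-1.7  0.   9.8] gap 34.97040547052183
[[0.002, 0.977, -0.214], [0.0, -0.214, -0.977], [-1.0, 0.002, -0.001]]
xyz [-1.413e+02 -6.100e-01  1.200e-01] rot [ 0.03 -0.04 -0.09] q [-0.79  0.58  0.32  2.07 -0.34  0.54 -0.44]
```

```bash
python3 -m inch '{"xyz":[[-10,0,0],[-40,0,0],[-80,0,0],[-115,0,0],[-135,0,0],[-141,0,0],[-141,0,0]],"delta_rot":[[0,0,0],[0,0,0],[0,0,0],[0,0,0],[0,0,0],[0,0,0],[0,0,0]],"jaw":[1,1,1,1,1,1,1]}'; python3 -c "
from h import *
go((648,51.2,150),-52)"
```

```text
time: 3.55
eef_pos: [464.3, 224.7, 150.4]
eef_rot: [1.369, 1.099, -1.364]
ft_force: [-0.3, 0.3, -1.0]
finger_gap: 35.0
t 3.55 p [464.3 224.7 150.4] F [-0.3  0.3 -1. ] gap 34.9837984233983
[[0.003, 0.977, -0.214], [0.001, -0.214, -0.977], [-1.0, 0.002, -0.002]]
xyz [  0.64 216.63 130.15] rot [39.64 -0.16 -0.09] q [-0.9   0.36  0.45  1.97 -0.2   0.85 -0.56]
```

```bash
python3 -m inch '{"xyz":[[0,15,9],[0,45,27],[0,80,48],[0,115,69],[0,150,90],[0,180,108],[0,203,122],[0.6,216.6,130],[0.6,216.6,130],[0.6,216.6,130]],"delta_rot":[[4,0,0],[9,0,0],[15,0,0],[21,0,0],[27,0,0],[33,0,0],[37,0,0],[39.6,-0.2,0],[39.6,-0.2,0],[39.6,-0.2,0]],"jaw":[1,1,1,1,1,1,1,1,1,1]}'; python3 - <<'E'
from h import *
go((648,51.2,125),-52)
o=np.zeros((600,800,3),np.uint8)
for i,(n,(a,b,cc,d)) in enumerate((('scene',(150,250,290,390)),('top',(150,250,240,340)))):
    snap(n,n+'2');z=np.load(f'pics/{n}2.npz');P=cloud(r.get_calibration(n),z['d']).reshape(-1,3)
    im=cv2.imread(f'pics/{n}2.png');o[:400,400*i:400*i+400]=cv2.resize(im[a:b,cc:d],(400,400),interpolation=2)
    h=cv2.cvtColor(im,cv2.COLOR_BGR2HSV).reshape(-1,3).astype(int);near=np.hypot(P[:,0]-648,P[:,1]-51)<70
    for nm,m in(('red',((h[:,0]<8)|(h[:,0]>172))&(h[:,1]>120)),('green',(h[:,0]>40)&(h[:,0]<90)&(h[:,1]>90))):
        q=P[near&m&(P[:,2]>150)];print(n,nm,len(q),q.mean(0).round(1) if len(q) else '')
    q=P[near&(P[:,2]>192)&(P[:,2]<208)&(np.hypot(P[:,0]-648,P[:,1]-51)>28)];print('fork tops',len(q),(q[q[:,0]>648].mean(0)).round(1),(q[q[:,0]<648].mean(0)).round(1))
cv2.imwrite('pics/c2.png',o[:400])
E
```

```text
time: 4.55
eef_pos: [647.2, 51.7, 148.9]
eef_rot: [1.836, 0.633, -1.84]
ft_force: [0.2, -0.1, 0.2]
finger_gap: 35.1
t 4.55 p [647.2  51.7 148.9] F [ 0.2 -0.1  0.2] gap 35.12267541571987
[[-0.001, 0.617, -0.787], [-0.002, -0.787, -0.617], [-1.0, 0.0, 0.002]]
xyz [23.87  0.91 -0.35] rot [ 0.07  0.11 -0.02] q [-0.56  0.6   0.62  1.64 -0.39  1.03 -0.72]
scene red 1 [638.8  -1.9 519.5]
scene green 33 [618.1  26.6 197.6]
fork tops 166 [665.6  19.2 201.6] [618.9  57.6 200.5]
top red 0 
top green 1 [675.   -6.3 247. ]
fork tops 0 [nan nan nan] [nan nan nan]<stdin>:10: RuntimeWarning: Mean of empty slice.
  ret = um.true_divide(
```

View pics/c2.png

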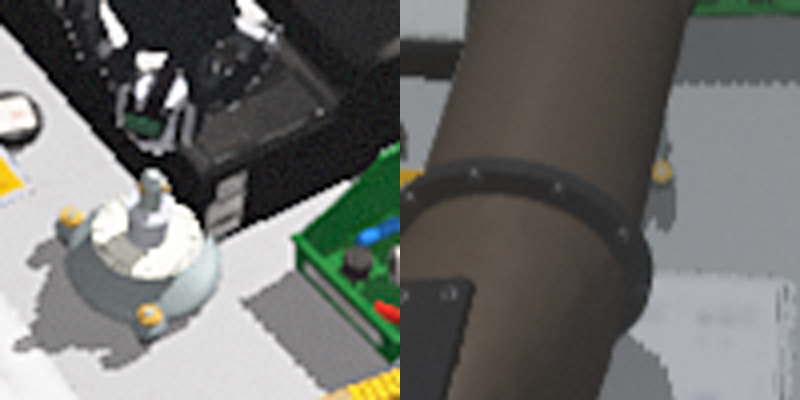

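```bash
python3 - <<'E'
from h import *
n='scene';c=r.get_calibration(n)
im=cv2.imread('pics/scene2.png');h=cv2.cvtColor(im,cv2.COLOR_BGR2HSV)
m=cv2.inRange(h,(40,90,20),(90,255,255));m[:,:310]=0;m[:150]=0;m[200:]=0;m[:,345:]=0
v,u=np.nonzero(m);print(len(u),u.mean(),v.mean(),u.min(),u.max(),v.min(),v.max())
P=cloud(c,np.load('pics/scene2.npz')['d']);print(P[v,u][::3].round(0).tolist())
d=np.array([.787,.617,0]);x=np.array([.617,-.787,0]);f=np.array([647.2,51.7,140.2])
for y in(-43,-46):
  for xx in(-9,9):
    for z in(48,58.5): print(y,xx,z,proj(c,f+d*y+x*xx+[0,0,z]).round(1))
# same for initial
im=cv2.imread('pics/scene0.png');h=cv2.cvtColor(im,cv2.COLOR_BGR2HSV);m=cv2.inRange(h,(40,90,20),(90,255,255));v,u=np.nonzero(m);k=(abs(u-240)<12)&(abs(v-201)<12);u=u[k];v=v[k]
print('init',len(u),u.mean(),v.mean(),u.min(),u.max(),v.min(),v.max())
d=np.array([.215,.977,0]);x=np.array([.977,-.215,0]);f=np.array([463.5,224.5,0])
for y in(-43,-46):
  for xx in(-9,9):
    for z in(48,58.5): print(y,xx,z,proj(c,f+d*y+x*xx+[0,0,z]).round(1))
print('post',proj(c,(648,51.2,102)))
im=cv2.imread('pics/scene2.png');cv2.imwrite('pics/c3.png',cv2.resize(im[140:220,290:370],(600,600),interpolation=2))
E
```

```text
33 325.3939393939394 180.9090909090909 322 329 178 183
[[616.0, 39.0, 191.0], [619.0, 34.0, 190.0], [610.0, 31.0, 195.0], [612.0, 21.0, 203.0], [628.0, 29.0, 187.0], [615.0, 28.0, 192.0], [617.0, 19.0, 199.0], [612.0, 29.0, 188.0], [616.0, 22.0, 192.0], [620.0, 15.0, 198.0], [617.0, 18.0, 193.0]]
-43 -9 48 [320.6 181.8]
-43 -9 58.5 [320.9 178.9]
-43 9 48 [327.6 183.8]
-43 9 58.5 [328.  180.9]
-46 -9 48 [320.2 182.7]
-46 -9 58.5 [320.5 179.7]
-46 9 48 [327.2 184.7]
-46 9 58.5 [327.6 181.7]
init 23 239.7826086956522 201.2608695652174 236 243 199 203
-43 -9 48 [235.6 203.8]
-43 -9 58.5 [235.4 201.3]
-43 9 48 [242.  202.2]
-43 9 58.5 [241.8 199.7]
-46 -9 48 [235.9 204.6]
-46 -9 58.5 [235.7 202.1]
-46 9 48 [242.3 203. ]
-46 9 58.5 [242.1 200.5]
post [326.8410042  193.79171567]
```

View pics/c3.png

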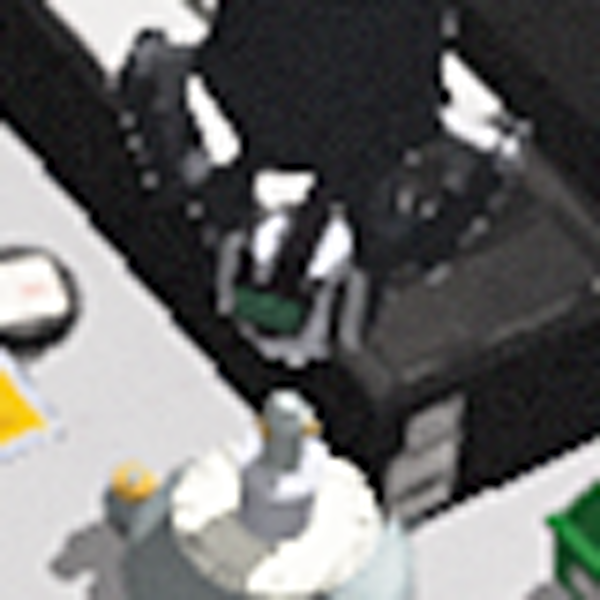

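```bash
python3 -m inch '{"xyz":[[15,0.9,-0.4],[32,0.9,-0.4],[38,0.9,-0.4],[42,0.9,-0.4],[44,0.9,-0.4],[44,0.9,-0.4]],"delta_rot":[[0,0,0],[0,0,0],[0,0,0],[0,0,0],[0,0,0],[0,0,0]],"jaw":[1,1,1,1,1,1]}'; python3 -c "
from h import *
go((648,51.2,100),-52)"
```

```text
time: 5.25
eef_pos: [648.0, 52.4, 105.6]
eef_rot: [1.837, 0.635, -1.838]
ft_force: [-0.0, -0.5, -0.8]
finger_gap: 35.2
t 5.25 p [648.   52.4 105.6] F [-0.  -0.5 -0.8] gap 35.15265611420393
[[-0.0, 0.618, -0.786], [-0.001, -0.786, -0.618], [-1.0, 0.0, 0.001]]
xyz [5.62 0.94 0.75] rot [ 0.18  0.03 -0.02] q [-0.54  0.65  0.59  1.68 -0.43  0.95 -0.69]
```

```bash
python3 -m inch '{"xyz":[[2,0.5,0.4],[4,0.5,0.4],[6,0.5,0.4],[6,0.5,0.4]],"delta_rot":[[0,0,0],[0,0,0],[0,0,0],[0,0,0]],"jaw":[1,1,1,1]}';python3 -m inch '{"xyz":[[1,0,0],[2,0,0],[3,0,0],[3,0,0]],"delta_rot":[[0,0,0],[0,0,0],[0,0,0],[0,0,0]],"jaw":[1,1,1,1]}'; python3 -c "
from h import *
go((648,51.2,78.7),-52)"
```

```text
time: 5.65
eef_pos: [648.2, 51.5, 99.6]
eef_rot: [1.837, 0.635, -1.837]
ft_force: [-1.0, -0.9, -0.9]
finger_gap: 34.9
time: 6.05
eef_pos: [648.5, 51.1, 97.2]
eef_rot: [1.838, 0.634, -1.837]
ft_force: [-1.1, -1.8, 3.6]
finger_gap: 34.8
t 6.05 p [648.5  51.1  97.2] F [-1.1 -1.8  3.6] gap 34.80702852821753
[[0.001, 0.618, -0.786], [-0.001, -0.786, -0.618], [-1.0, 0.001, -0.0]]
xyz [18.46 -0.38  0.31] rot [ 0.15 -0.   -0.07] q [-0.53  0.66  0.59  1.68 -0.43  0.93 -0.69]
```

```bash
python3 -m inch '{"xyz":[[3,0,0],[6,0,0],[9,0,0],[11,0,0],[11,0,0]],"delta_rot":[[0,0,0],[0,0,0],[0,0,0],[0,0,0],[0,0,0]],"jaw":[1,1,1,1,1]}';python3 -m inch '{"xyz":[[2,0,0],[4,0,0],[6,0,0],[8,0,0],[8,0,0]],"delta_rot":[[0,0,0],[0,0,0],[0,0,0],[0,0,0],[0,0,0]],"jaw":[1,1,1,1,1]}'; python3 -c "
from h import *
go((648,51.2,78.7),-52)"
```

```text
time: 6.55
eef_pos: [648.1, 51.0, 85.7]
eef_rot: [1.837, 0.634, -1.838]
ft_force: [-0.4, -0.4, -0.6]
finger_gap: 35.0
time: 7.05
eef_pos: [648.0, 51.3, 78.7]
eef_rot: [1.838, 0.635, -1.838]
ft_force: [-5.3, 0.3, 13.6]
finger_gap: 34.8
t 7.05 p [648.   51.3  78.7] F [-5.3  0.3 13.6] gap 34.84508264888797
[[0.0, 0.618, -0.786], [-0.0, -0.786, -0.618], [-1.0, 0.0, 0.0]]
xyz [0.05 0.09 0.09] rot [ 0.15  0.   -0.  ] q [-0.52  0.68  0.57  1.7  -0.45  0.9  -0.67]
```

```bash
python3 -m inch '{"xyz":[[1.5,0,0],[2.5,0,0],[2.5,0,0],[2.5,0,0]],"delta_rot":[[0,0,0],[0,0,0],[0,0,0],[0,0,0]],"jaw":[1,1,1,1]}';python3 -m inch '{"xyz":[[0,0,0],[0,0,0],[0,0,0],[0,0,0],[0,0,0]],"delta_rot":[[0,0,0],[0,0,0],[0,0,0],[0,0,0],[0,0,0]],"jaw":[0.4,0.3,0.3,0.3,0.3]}'
```

```text
time: 7.45
eef_pos: [648.1, 51.4, 78.7]
eef_rot: [1.839, 0.636, -1.837]
ft_force: [-10.4, -0.7, 26.8]
finger_gap: 35.2
time: 7.95
eef_pos: [647.9, 51.4, 78.3]
eef_rot: [1.839, 0.637, -1.837]
ft_force: [-0.0, 0.4, -0.2]
finger_gap: 59.8
```

```bash
python3 -m inch '{"xyz":[[-8,0,0],[-25,0,0],[-60,0,0],[-100,0,0],[-120,0,0],[-120,0,0]],"delta_rot":[[0,0,0],[0,0,0],[0,0,0],[0,0,0],[0,0,0],[0,0,0]],"jaw":[0.3,0.3,0.3,0.3,0.3,0.3]}'; python3 -c "
from h import *
go((596.3,-200.3,100),0)"
```

```text
time: 8.55
eef_pos: [649.9, 50.9, 202.5]
eef_rot: [1.844, 0.635, -1.831]
ft_force: [-0.4, 0.2, 0.1]
finger_gap: 59.7
t 8.55 p [649.9  50.9 202.5] F [-0.4  0.2  0.1] gap 59.71188836747592
[[0.006, 0.617, -0.787], [0.002, -0.787, -0.617], [-1.0, 0.002, -0.006]]
xyz [101.6  164.23 197.87] rot [-51.87  -0.27  -0.28] q [-0.57  0.55  0.65  1.58 -0.36  1.12 -0.74]
```

```bash
python3 -m inch '{"xyz":[[0,20,24],[10,52,63],[25,84,101],[45,116,140],[65,140,169],[85,155,187],[98,164,198],[101,164,198],[101,164,198],[101,164,198]],"delta_rot":[[-7,0,0],[-15,0,0],[-23,0,0],[-31,0,0],[-39,0,0],[-47,0,0],[-51.9,-0.3,-0.3],[-51.9,-0.3,-0.3],[-51.9,-0.3,-0.3],[-51.9,-0.3,-0.3]],"jaw":[0.3,0.3,0.3,0.3,0.3,0.3,0.3,0.3,0.3,0.3]}'; python3 - <<'E'
from h import *
go((596.3,-200.3,1.5),0)
o=np.zeros((400,800,3),np.uint8)
for i,(n,(u,v)) in enumerate((('scene',(360,290)),('top',(289,183)))):
    snap(n,n+'3');z=np.load(f'pics/{n}3.npz');P=cloud(r.get_calibration(n),z['d']).reshape(-1,3)
    im=cv2.imread(f'pics/{n}3.png');o[:,400*i:400*i+400]=cv2.resize(im[v-40:v+40,u-40:u+40],(400,400),interpolation=2)
    q=P[(np.hypot(P[:,0]-648,P[:,1]-51)<60)&(P[:,2]>112)&(P[:,2]<135)]
    b=q[(q[:,2]<121)];d=np.linalg.svd(b[:,:2]-b[:,:2].mean(0))[2][0];d*=np.sign(d[0]);t=q[(q[:,2]>124)];e=(t[:,:2]-[648,51])@d
    print(n,len(b),b.mean(0).round(1),np.degrees(np.arctan2(d[1],d[0])),'forks',t[e>0].mean(0).round(1),t[e<0].mean(0).round(1),e.min(),e.max(),np.percentile(b[:,2],[5,50,95]))
cv2.imwrite('pics/c4.png',o)
E
```

```text
time: 9.55
eef_pos: [596.8, -198.6, 101.0]
eef_rot: [1.209, 1.209, -1.209]
ft_force: [0.4, -0.0, -0.1]
finger_gap: 59.9
t 9.55 p [ 596.8 -198.6  101. ] F [ 0.4 -0.  -0.1] gap 59.9466424130262
[[0.0, 1.0, 0.0], [0.0, 0.0, -1.0], [-1.0, 0.0, -0.0]]
xyz [99.52 -0.54  1.76] rot [ 0.02 -0.02 -0.02] q [-0.01  0.59  0.38  1.73 -0.27  0.88  0.48]
scene 155 [651.4  52.6 117.2] 39.32064443899103 forks [680.4  76.3 127.8] [618.3  25.8 127.5] -47.19057502246086 47.222626780227785 [113.06171567 117.47153749 120.35522474]
top 179 [647.6  54.1 116.6] 38.28827302338765 forks [677.5  76.8 127.9] [615.6  28.5 127.2] -45.84726482568723 46.03103360603268 [112.60556396 116.70791088 120.22761999]
```

View pics/c4.png

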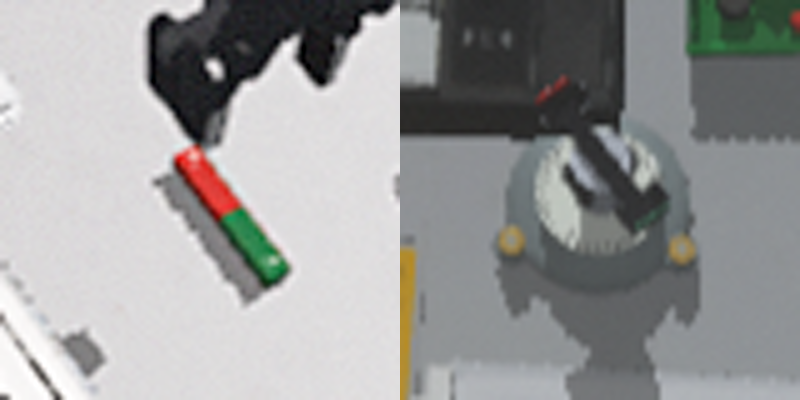

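```bash
python3 -m inch '{"xyz":[[30,-0.5,1.8],[65,-0.5,1.8],[88,-0.5,1.8],[97,-0.5,1.8],[99,-0.5,1.8],[99,-0.5,1.8]],"delta_rot":[[0,0,0],[0,0,0],[0,0,0],[0,0,0],[0,0,0],[0,0,0]],"jaw":[0.3,0.3,0.3,0.3,0.3,0.3]}';python3 -m inch '{"xyz":[[0,0,0],[0,0,0],[0,0,0],[0,0,0],[0,0,0],[0,0,0]],"delta_rot":[[0,0,0],[0,0,0],[0,0,0],[0,0,0],[0,0,0],[0,0,0]],"jaw":[0.6,1,1,1,1,1]}';  python3 -c "
from h import *
st()"
```

```text
time: 10.25
eef_pos: [597.4, -200.4, 3.3]
eef_rot: [1.209, 1.208, -1.207]
ft_force: [1.0, -0.2, 0.8]
finger_gap: 59.8
time: 10.85
eef_pos: [598.0, -200.6, 4.4]
eef_rot: [1.209, 1.207, -1.206]
ft_force: [-0.5, 0.4, 7.1]
finger_gap: 12.9
t 10.85 p [ 598.  -200.6    4.4] F [-0.5  0.4  7.1] gap 12.871472110438754
[[0.004, 1.0, 0.001], [-0.0, 0.001, -1.0], [-1.0, 0.004, 0.001]]
```

```bash
python3 -m inch '{"xyz":[[0,0,0],[0,0,0],[-6,0,0],[-18,0,0],[-40,0,0],[-75,0,0],[-115,0,0],[-155,0,0],[-165,0,0],[-165,0,0]],"delta_rot":[[0,0,0],[0,0,0],[0,0,0],[0,0,0],[0,0,0],[0,0,0],[0,0,0],[0,0,0],[0,0,0],[0,0,0]],"jaw":[1,1,1,1,1,1,1,1,1,1]}';  python3 - <<'E'
from h import *
s=st();f=s['eef_pos']
o=np.zeros((400,800,3),np.uint8)
for i,n in enumerate(('scene','top')):
    im,dd=snap(n,n+'4');c=r.get_calibration(n);P=cloud(c,dd);u,v=map(int,proj(c,f))
    im=im[:,:,::-1];o[:,400*i:400*i+400]=cv2.resize(im[v-40:v+40,u-40:u+40],(400,400),interpolation=2)
    h=cv2.cvtColor(np.ascontiguousarray(im),cv2.COLOR_BGR2HSV).astype(int)
    near=(np.linalg.norm(P-f,axis=-1)<65)
    for nm,m in(('red',((h[...,0]<8)|(h[...,0]>172))&(h[...,1]>130)),('green',(h[...,0]>40)&(h[...,0]<90)&(h[...,1]>90))):
        q=P[near&m];print(n,nm,len(q),(q.mean(0)-f).round(1) if len(q) else '', (np.percentile(q,[3,97],axis=0)-f).round(0).tolist() if len(q) else '')
cv2.imwrite('pics/c5.png',o)
E
```

```text
time: 11.85
eef_pos: [598.6, -201.0, 172.2]
eef_rot: [1.211, 1.203, -1.203]
ft_force: [0.6, 0.3, -0.6]
finger_gap: 12.9
t 11.85 p [ 598.6 -201.   172.2] F [ 0.6  0.3 -0.6] gap 12.854858032552196
[[0.008, 1.0, 0.001], [-0.001, 0.001, -1.0], [-1.0, 0.008, 0.001]]
scene red 0  
scene green 84 [  0.  -24.1   6.2] [[-8.0, -40.0, 2.0], [7.0, -6.0, 10.0]]
top red 51 [-4.  25.4  2.9] [[-10.0, 12.0, -1.0], [2.0, 40.0, 8.0]]
top green 0
```

View pics/c5.png

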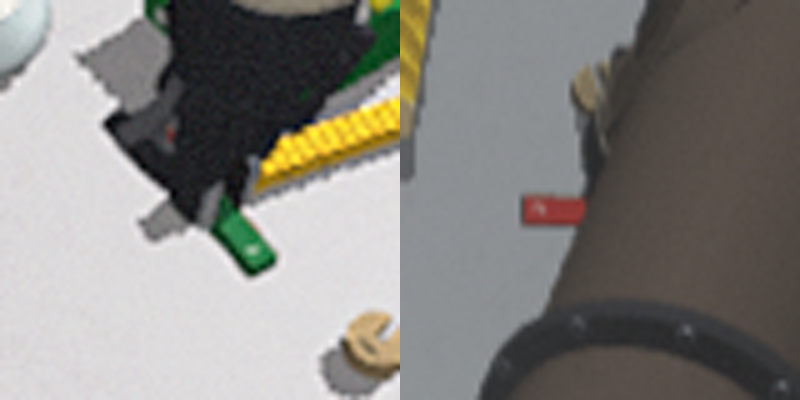

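```bash
python3 -c "
from h import *
go((648,51.4,160),-51.8)
f=r.read_state()['eef_pos']
for n in('scene','top'):
    z=np.load(f'pics/{n}4.npz');P=cloud(r.get_calibration(n),z['d']);h=cv2.cvtColor(z['im'],cv2.COLOR_RGB2HSV).astype(int)
    m=(((h[...,0]<8)|(h[...,0]>172))|((h[...,0]>40)&(h[...,0]<90)))&(h[...,1]>100)&(np.linalg.norm(P-f,axis=-1)<60)
    q=P[m]-f
    for y in range(-45,45,8):
        w=q[abs(q[:,1]-y)<4]
        if len(w)>3: print(n,y,len(w),np.percentile(w[:,2],[10,50,75,90]).round(1),w[:,0].mean().round(1))
"
```

```text
t 11.95 p [ 596.9 -200.1  168.8] F [ 0.1  1.1 -1.4] gap 12.688607486623678
[[0.003, 1.0, 0.002], [-0.0, 0.002, -1.0], [-1.0, 0.003, 0.0]]
xyz [   8.89   51.51 -251.44] rot [51.9  -0.07 -0.15] q [-0.04  0.51  0.41  1.66 -0.23  1.01  0.45]
scene -37 23 [ 7.1  9.7 10.5 11.2] 1.1
scene -29 17 [ 6.9 10.8 12.  12.6] 0.8
scene -21 19 [ 8.4  9.3 10.9 11.5] 1.2
scene -13 17 [ 6.3 10.  10.5 11.4] 2.2
scene -5 6 [ 7.9 10.2 12.8 14.9] 7.0
top 11 9 [4.  7.  7.2 8.5] -1.5
top 19 15 [ 4.2  5.7  8.  10.2] -2.3
top 27 16 [3.3 6.7 7.5 8.8] -2.9
top 35 12 [2.5 6.4 7.3 8.6] -2.2
top 43 4 [4.7 7.1 7.5 8. ] -4.2
```

```bash
python3 -m inch '{"xyz":[[0,3,-15],[0,9,-45],[0,17,-82],[0,25,-120],[0,32,-158],[0,40,-196],[0,46,-225],[0,50,-243],[3,51.5,-251.4],[5,51.5,-251.4]],"delta_rot":[[4,0,0],[9,0,0],[15,0,0],[22,0,0],[30,0,0],[37,0,0],[44,0,0],[49,0,0],[51.9,0,0],[51.9,0,0]],"jaw":[1,1,1,1,1,1,1,1,1,1]}';python3 -m inch '{"xyz":[[0,0,0],[0,0,0]],"delta_rot":[[0,0,0],[0,0,0]],"jaw":[1,1]}'; python3 - <<'E'
from h import *
s=go((648,51.4,135),-51.8)
f=np.array(r.read_state()['eef_pos']);c=r.get_calibration('scene')
im,d=snap('scene','s5');P=cloud(c,d);h=cv2.cvtColor(im,cv2.COLOR_RGB2HSV).astype(int)
m=(h[...,0]>40)&(h[...,0]<90)&(h[...,1]>90)&(np.linalg.norm(P-f,axis=-1)<80)
for lo,hi in((110,140),(150,200)):
    q=P[m&(P[...,2]>lo)&(P[...,2]<hi)];e=(q-f)@np.array([[.786,.618,0],[.618,-.786,0]]).T;print(lo,len(q),e.mean(0).round(1),np.percentile(e,[3,97],axis=0).round(1).tolist(),q[:,2].mean().round(1))
u,v=map(int,proj(c,(648,51,140)));cv2.imwrite('pics/c6.png',cv2.resize(im[v-40:v+40,u-40:u+40,::-1],(600,600),interpolation=2))
E
```

```text
time: 12.95
eef_pos: [646.9, 53.7, 161.4]
eef_rot: [1.835, 0.638, -1.836]
ft_force: [0.9, -0.5, -0.7]
finger_gap: 12.9
time: 13.15
eef_pos: [646.1, 52.8, 160.4]
eef_rot: [1.832, 0.638, -1.838]
ft_force: [-0.0, 0.1, -0.7]
finger_gap: 12.7
t 13.15 p [646.1  52.8 160.4] F [-0.   0.1 -0.7] gap 12.675249458244213
[[-0.003, 0.62, -0.784], [-0.001, -0.784, -0.62], [-1.0, -0.001, 0.003]]
xyz [25.35  2.33 -0.67] rot [0.14 0.17 0.06] q [-0.56  0.59  0.62  1.63 -0.38  1.05 -0.72]
110 31 [-40.7   4.6] [[-44.9, -5.8], [-29.9, 15.2]] 123.4
150 67 [-22.8   1.9] [[-40.0, -5.3], [-2.2, 7.8]] 166.2
```

View pics/c6.png

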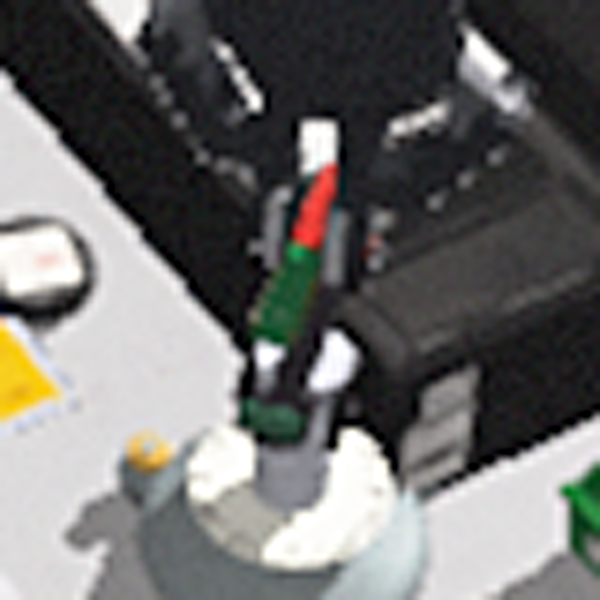

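```bash
python3 -m inch '{"xyz":[[5,2.3,-0.7],[14,2.3,-0.7],[20,2.3,-0.7],[23,2.3,-0.7],[23,2.3,-0.7],[23,2.3,-0.7]],"delta_rot":[[0,0,0],[0,0,0],[0,0,0],[0,0,0],[0,0,0],[0,0,0]],"jaw":[1,1,1,1,1,1]}'; python3 -c "
from h import *
go((648,51.4,124),-51.8)"
```

```text
time: 13.8
eef_pos: [648.4, 51.2, 137.9]
eef_rot: [1.834, 0.637, -1.838]
ft_force: [0.1, 0.9, -1.3]
finger_gap: 12.8
t 13.8 p [648.4  51.2 137.9] F [ 0.1  0.9 -1.3] gap 12.79367824489056
[[-0.002, 0.62, -0.785], [-0.001, -0.785, -0.62], [-1.0, -0.0, 0.002]]
xyz [13.9  -0.39  0.21] rot [0.11 0.12 0.03] q [-0.55  0.62  0.61  1.65 -0.4   1.01 -0.71]
```

```bash
python3 -m inch '{"xyz":[[4,-0.4,0.2],[8,-0.4,0.2],[11,-0.4,0.2],[13,-0.4,0.2],[13.5,-0.4,0.2],[13.5,-0.4,0.2]],"delta_rot":[[0,0,0],[0,0,0],[0,0,0],[0,0,0],[0,0,0],[0,0,0]],"jaw":[1,1,1,1,1,1]}'; python3 -m inch '{"xyz":[[0.5,0,0],[1,0,0],[1.5,0,0],[1.5,0,0]],"delta_rot":[[0,0,0],[0,0,0],[0,0,0],[0,0,0]],"jaw":[1,1,1,1]}';python3 -m inch '{"xyz":[[0.5,0,0],[1,0,0],[1,0,0],[1,0,0]],"delta_rot":[[0,0,0],[0,0,0],[0,0,0],[0,0,0]],"jaw":[1,1,1,1]}'
```

```text
time: 14.4
eef_pos: [648.0, 51.4, 124.3]
eef_rot: [1.833, 0.637, -1.838]
ft_force: [0.9, 0.2, -1.2]
finger_gap: 12.4
time: 14.8
eef_pos: [647.9, 51.4, 122.8]
eef_rot: [1.833, 0.637, -1.838]
ft_force: [0.9, -0.2, -1.1]
finger_gap: 12.5
time: 15.2
eef_pos: [648.2, 51.3, 122.4]
eef_rot: [1.834, 0.637, -1.837]
ft_force: [-1.8, 1.2, 4.6]
finger_gap: 12.7
```

```bash
python3 -m inch '{"xyz":[[0,0,0],[0,0,0],[0,0,0],[0,0,0],[0,0,0],[0,0,0]],"delta_rot":[[0,0,0],[0,0,0],[0,0,0],[0,0,0],[0,0,0],[0,0,0]],"jaw":[0.75,0.6,0.5,0.5,0.5,0.5]}'; python3 -m inch '{"xyz":[[-5,0,0],[-15,0,0],[-35,0,0],[-70,0,0],[-110,0,0],[-130,0,0]],"delta_rot":[[0,0,0],[0,0,0],[0,0,0],[0,0,0],[0,0,0],[0,0,0]],"jaw":[0.5,0.5,0.5,0.5,0.5,0.5]}'; python3 -c "
from h import *
go((520,-150,240),0)"
```

```text
time: 15.8
eef_pos: [648.2, 51.3, 122.4]
eef_rot: [1.834, 0.637, -1.837]
ft_force: [-0.6, 0.1, 0.2]
finger_gap: 42.6
time: 16.4
eef_pos: [649.7, 50.9, 257.0]
eef_rot: [1.839, 0.636, -1.833]
ft_force: [0.2, 0.9, 0.3]
finger_gap: 42.6
t 16.4 p [649.7  50.9 257. ] F [0.2 0.9 0.3] gap 42.596843064278254
[[0.003, 0.619, -0.785], [-0.0, -0.785, -0.62], [-1.0, 0.002, -0.002]]
xyz [ 16.63  77.32 226.26] rot [-51.72  -0.07  -0.19] q [-0.58  0.51  0.67  1.51 -0.33  1.23 -0.77]
```

```bash
python3 -m inch '{"xyz":[[0,10,30],[0,23,66],[0,36,104],[0,50,145],[0,62,180],[0,72,210],[0,77,226],[0,77,226]],"delta_rot":[[0,0,0],[0,0,0],[0,0,0],[0,0,0],[0,0,0],[0,0,0],[0,0,0],[0,0,0]],"jaw":[0.5,0.5,0.5,0.5,0.5,0.5,0.5,0.5]}'; python3 - <<'E'
from h import *
o=np.zeros((400,800,3),np.uint8)
a=np.array([.786,.618])
for i,(n,(u,v)) in enumerate((('scene',(326,195)),('top',(289,180)))):
    im,d=snap(n,n+'6');P=cloud(r.get_calibration(n),d);o[:,400*i:400*i+400]=cv2.resize(im[v-40:v+40,u-40:u+40,::-1],(400,400),interpolation=2)
    h=cv2.cvtColor(im,cv2.COLOR_RGB2HSV).astype(int);near=(np.hypot(P[...,0]-648,P[...,1]-51)<60)&(P[...,2]>108)&(P[...,2]<145)
    for nm,m in(('red',((h[...,0]<8)|(h[...,0]>172))&(h[...,1]>130)),('green',(h[...,0]>40)&(h[...,0]<90)&(h[...,1]>90))):
        q=P[near&m];e=q[:,:2]-[648,51.4];print(n,nm,len(q),q.mean(0).round(1),np.percentile(q[:,2],[10,50,90]).round(1),'along',np.percentile(e@a,[2,98]).round(1),'across',(e@[a[1],-a[0]]).mean().round(1))
cv2.imwrite('pics/c7.png',o)
E
```

```text
time: 17.2
eef_pos: [518.9, -151.8, 257.6]
eef_rot: [1.842, 0.632, -1.834]
ft_force: [0.8, 0.3, 0.0]
finger_gap: 42.6<stdin>:8: RuntimeWarning: Mean of empty slice.
  ret = um.true_divide(
Traceback (most recent call last):
IndexError: index -1 is out of bounds for axis 0 with size 0
```

```bash
python3 -m inch '{"xyz":[[0,-39,-16],[0,-80,-32],[0,-125,-50],[0,-170,-68],[0,-215,-86],[0,-260,-104],[0,-305,-122],[0,-345,-138],[0,-370,-148],[0,-380,-152]],"delta_rot":[[0,0,0],[0,0,0],[0,0,0],[0,0,0],[0,0,0],[0,0,0],[0,0,0],[0,0,0],[0,0,0],[0,0,0]],"jaw":[0.5,0.5,0.5,0.5,0.5,0.5,0.5,0.5,0.5,0.5]}'; python3 - <<'E'
from h import *
o=np.zeros((400,800,3),np.uint8)
a=np.array([.786,.618])
for i,(n,(u,v)) in enumerate((('scene',(326,195)),('top',(289,180)))):
    im,d=snap(n,n+'7');P=cloud(r.get_calibration(n),d);o[:,400*i:400*i+400]=cv2.resize(im[v-40:v+40,u-40:u+40,::-1],(400,400),interpolation=2)
    h=cv2.cvtColor(im,cv2.COLOR_RGB2HSV).astype(int);near=(np.hypot(P[...,0]-648,P[...,1]-51)<60)&(P[...,2]>108)&(P[...,2]<145)
    for nm,m in(('red',((h[...,0]<8)|(h[...,0]>172))&(h[...,1]>130)),('green',(h[...,0]>40)&(h[...,0]<90)&(h[...,1]>90))):
        q=P[near&m];e=q[:,:2]-[648,51.4]
        if len(q): print(n,nm,len(q),q.mean(0).round(1),np.percentile(q[:,2],[10,50,90]).round(1),'along',np.percentile(e@a,[2,98]).round(1),'across',(e@[a[1],-a[0]]).mean().round(1))
cv2.imwrite('pics/c7.png',o)
E
```

```text
time: 18.25
eef_pos: [402.8, 247.9, 256.8]
eef_rot: [1.836, 0.641, -1.828]
ft_force: [-0.2, 0.1, -0.7]
finger_gap: 42.7
scene red 81 [670.3  66.6 127.7] [124.5 128.  130.7] along [ 4.  48.8] across 1.8
scene green 94 [628.5  33.5 126.3] [121.5 126.9 129.8] along [-45.2   1.2] across 2.0
top red 71 [663.8  66.  128. ] [124.  128.4 132. ] along [ 2. 44.] across -1.7
top green 57 [631.1  39.7 128.1] [125.2 127.8 131.6] along [-38.3  -3.4] across -1.3
```

View pics/c7.png

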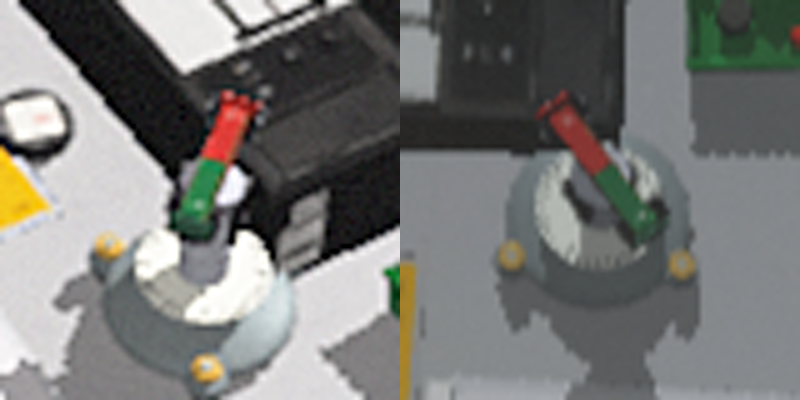

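The magnet lies flat in both forks in both views. Its top is at 128 mm (129 expected) at either end, and the red half is at the red plate at scene crop (235,105). I'll hand it in.

```bash
python3 -c "
from h import *
print(r.job_done());st()"
```

```text
the job is handed in; nothing more can be done
None
the job is handed in; nothing more can be done
```

The holder is clicked onto the post and the small magnet lies in its forks with the red half at the red plate. I handed the job in at about 18 s; no verdict is reported.

- **Holder:** I took the one farther from the base, turned it about 40° to keep the fingers clear of the chart recorder, and pressed it down. It stopped at the expected height and did not move under 27 N. Afterwards the cameras put the fork tops at about 127.5 mm (128.5 expected) at both ends.
- **Magnet:** it met the beam at the expected height with about 5 N and was released there. In the last pictures its top is at about 128 mm (129 expected) at each end, and it is centred to within about 2 mm. The arm ended well clear of both.
- **Checks that disagreed:**
  - The two cameras differ by about 2–4 mm sideways, within their calibration, so I used their mean.
  - The finger opening read 12.9 mm on the 15 mm magnet, but the pictures showed it held level and centred.
  - One final picture was blocked by the arm and was retaken.
- **Not checked directly:** the balls cannot be seen inside the sleeve. That they sprang out follows only from the force and height readings. I did not measure the bystanders again at the end, but no contact with them was seen.

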